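# Sweep the strip-down deck and set its locating bar

## Robot

A 6-joint arm with a two-finger parallel gripper is mounted at the origin on the work surface. World frame = base frame: x ahead of the robot, y to its left, z up, the work surface at z = 0. Lengths are in mm, angles in rad, forces in N, time in s.
With the tool pointing down it reaches from about 400 to 925 mm from the base axis. Payload 12.5 kg.
Tool frame: the origin (TCP) lies midway between the tips of the shut fingers; the grasp point (between the pads) lies 19 mm behind it (env.tcp_to_grasp is the distance from the TCP to the grasp point, in mm); z points along the fingers, y is the line along which they close (so a half turn about z gives the same grasp; the last joint's range is limited). The gripper opens to 95 mm and grips with 3 to 60 N. Pads are 20 mm wide; open, the fingers measure 119 mm over their backs; the gripper's body (75 mm by 180 mm) begins 59 mm behind the grasp point.
Start: joints at [-0.106, 0.491, 1.559, -0, 1.092, -0.106], TCP at [625.017, 0.021, 214.661] pointing down, gripper open.
Joint ranges: [-3.1, 3.1], [-0.84, 2.19], [0.05, 2.79], [-1.13, 4.28], [0.06, 2.93], [-2.69, 2.69]. Speed limits (rad/s): [2.22, 2.22, 2.79, 3.14, 3.14, 3.14].

## Interface

Orientations are given as [roll, pitch, yaw] about the fixed x, y, z axes, in that order (R = Rz(yaw) Ry(pitch) Rx(roll)).
In Python, from cell import env gives the robot as it stands. The module is installed in compiled form; this text tells all that it offers.
- The arm moves only by the tool step_arm, never from a script. Its argument "plan" is a list that holds one entry, the list of rows, each a list of 5 numbers: the shift along the tool's x, y, z in mm, then the turn about the tool's z in degrees, then the opening, from -1 (shut) to 1 (fully open). A call has 1 to 8 rows; each row is the pose to reach, as a shift and turn from the pose commanded when the call began, along the tool's axes at that moment; what a row does not reach only later rows make up. A row lasts 1/12 s, in which the tool goes at most 41.7 mm and 7.16 degrees, less where a joint would pass 70% of its speed; a pose out of reach is approached as far as the arm can. A call with a gripper value outside its range is refused whole. The fingers move at their own pace and stop on an object; the grip force is fixed at half the most. Time passes only in rows, so rows that repeat a pose let the fingers close. It gives the time, the measured TCP pose, the force, the opening and the grip force at its end, in the units of the state.
- env.state(): the state, without advancing time (a new reading comes with each control period).
- env.read_camera(name): name is "scene" or "side" or "wrist"; returns the picture (420x560x3 uint8, blue, green, red); there is no depth.
- env.get_calibration(name): a dict with "K" (3x3 intrinsics, pixels), "extrinsics" (4x4, takes a point from world to camera coordinates). Camera axes: x right, y up, looking along -z (the intrinsics and any distortion apply to the point x, -y, -z); pixel columns grow to the right and rows downward; lengths in mm; the calibration is good to about 2 mm. A picture is of the moment at which its call begins: read the wrist's pose just before it. get_calibration takes no time and is no camera call; for the wrist camera it gives the pose at the moment of the call.
- env.job_done(): hands the job in; it is judged then, once.
The state is a dict: "t": time; "joints": joint angles; "qvel": joint speeds; "tau": joint torques, N m; "eef_pos": TCP position; "tcp_rot": TCP orientation; "ft_force": force on the tool from outside, world axes, zero at the start; "moment": the same for the moment, N m; "opening": opening from 0.0 (shut) to 1.0 (fully open); "grip_force": force on a finger pad.
Only numpy, scipy, OpenCV 4.12 (cv2) and the standard library are available. Lean on these libraries where they do the work, as an engineer would, in place of code of your own. Each camera call takes 0.05 s, during which the arm holds its last target. There are 200 camera calls.

## Task

Clear the scrap from the strip-down deck: with the pull hook in its loop, drag the scrap tray out of its bay fully to the stops and stand the hook back on the cork pad; then take the brush, sweep every scrap piece over the deck's open edge into the tray, and stand the brush back on the pad too. When the deck is clear, lay the steel locating bar on it, about midway, its far edge flush against the back fence, ready for the next board. Keep the fingers off the tray and the sharp scrap, and leave the other things alone.

Things in the scene. Friction and masses are not known exactly. Their poses are not given: they have to be found in the camera images.
- fixture: Fixed scrap station on the bench. Origin: on the bench top, below the middle of the deck's open side; x points into the deck (about away from the robot), y along the open edge (about to the robot's left), z up. The black soldering station (up to 170 mm high) is part of it, at y = -345 to -124, x = -115 to 31 mm, on the roof of a bay for the tray (roof top 62 mm).
- deck_mouth (a point): Above the fixture's origin, on the deck's top, 52 mm above the bench; axes as the fixture's. In these axes: the aluminium strip-down deck is flat from its open edge (a lip at x = -14 mm, overhanging the tray) to a back fence (inner face x = 215 mm), between side fences (inner faces y = +/-100 mm). Fences stand 20 mm above the deck.
- channel_stop (a point): Where the tray's channel ends: on the bench top at x = -54, y = 103 mm of the fixture, axes as the fixture's. The channel runs along y between the deck's base (x = +54 mm from here) and a low rail (x = -53 mm, 12 mm high). Two stops 30 mm high, their faces at this y, block the tray's corners; they leave x = -34 to +34 mm free for loop and hook. The other end runs into the bay.
- tray_center (a point): Steel scrap tray, open on top, 98 (x) x 200 (y) x 42 mm high, walls 4 mm, 0.3 to 0.6 kg, sliding on the bench in the channel. This point: its centre, 21 mm up; axes about the fixture's. At first it is in the bay, about 270 to 305 mm short of channel_stop in y; fully out, its end wall meets the stops (centre 100 to 103 mm short) and its mouth lies below the deck's whole open edge.
- tray_loop (a point): Centre of the opening of the tray's pull loop: a flat horizontal loop of 6 mm dark bar at the +y end of the tray, 22 mm above the tray's underside, opening 34 mm (x) by 31 mm (y); 115.5 mm from the tray's centre along the tray's y. The middle of its outer bar is 18.5 mm farther along +y.
- hook_grip (a point): Pull hook, standing upright: black handle 90 mm long (y), foot 46 mm wide, 32 mm high; waist 26 mm wide (x) from 32 to 72 mm height (its top). This point: middle of the waist, 54 mm above the underside. An 8 mm rod leaves it to the hook's -y at 34 mm height and, 100 mm away, turns straight down as a prong. 0.18 kg. Grip it across the waist.
- hook_tip (a point): Near the lower end of the hook's prong (8 mm round, ends 4 mm below this point, 6 mm above the level of the handle's underside): 100 mm from hook_grip along the hook's -y and 44 mm lower; axes are the hook's.
- brush_grip (a point): Bench brush standing on its stiff bristles: bristle block 34 mm wide (x), 80 mm long (y), 43 mm high; on it a wooden back 40 x 86 x 14 mm, then a waist 26 mm wide (x), 74 mm long, 57 to 89 mm above the bristle ends (its top). This point: middle of the waist, 74 mm above the bristle ends. 0.2 kg. Grip it across the waist; sweep along its x.
- bar_grip (a point): Locating bar standing on the bench behind the soldering station: a steel straightedge 34 mm wide (x), 160 mm long (y), 22 mm high, with a grey grip on it: waist 24 mm wide (x), 80 mm long, 22 to 72 mm above the underside (its top). This point: middle of the waist, 52 mm above the underside. 0.35 kg. Grip it across the waist.
- bar_edge (a point): Middle of the locating bar's far long face (+x side, 17 mm from the bar's middle plane, 11 mm above the underside); axes are the bar's. This is the face that goes against the fence; at the start it already looks away from the robot (within about 0.2 rad).
- pad: Fixed cork tool pad, 200 (x) x 250 (y) x 3 mm, on the bench left of the deck; origin at the centre of its underside. The hook and the brush stand on it at the start, in either of two places: one nearer, one farther from the robot.
- scrap1_center (a point): Scrap piece on the deck, may be absent: finned aluminium heat sink, 36 x 40 x 28 mm high; this point is its centre, half-way up.
- scrap2_center (a point): Scrap piece on the deck, may be absent: small transformer, dark core on copper windings, 34 x 40 x 30 mm high; this point is its centre, half-way up.
- scrap3_center (a point): Scrap piece on the deck, may be absent: black relay block, 28 x 42 x 24 mm high; this point is its centre, half-way up.
- scrap4_center (a point): Scrap piece on the deck, may be absent: green terminal block, 24 x 44 x 26 mm high; this point is its centre, half-way up.
- scrap5_center (a point): Scrap piece on the deck, may be absent: round grey capacitor can standing up, 36 mm diameter, 28 mm high; this point is its centre, half-way up.
- flux_jar: Flux jar, 54 mm diameter, 60 mm high; a bystander at the back. Origin under its base.
- spool: Clear solder spool, 76 mm diameter, 34 mm high; a bystander left of the robot, near the pad. Origin under its base.
- driver_a: Blue screwdriver, 170 mm, lying between the robot and the pad; a bystander.
- driver_b: Brass-handled screwdriver, 170 mm, lying left of the pad; a bystander.
- wool_pot: Black open pot, 84 mm diameter, 60 mm high, far right, behind the soldering station; a bystander. Origin under its base.
- old_board: Bare copper-clad board, 90 x 120 x 6 mm, lying right of the soldering station; a bystander.

How it is judged (in metres and radians):
On the way, in this order (a step that is already met when the one before it is completed fails the run):
1. the tray is drawn fully out, the hook's prong in its loop (y of tray_center in the frame of fixture above -0.012 m and horizontal distance between hook_tip and tray_loop below 0.025 m and height (world z) of hook_tip below 0.024 m), for 0.2 s.
2. the hook stands on the pad again, released (x of hook_grip in the frame of pad between -0.1 and 0.1 m and y of hook_grip in the frame of pad between -0.125 and 0.125 m and height (world z) of hook_grip below 0.066 m and angle between hook_grip's own z axis and vertical below 0.15 rad and linear speed of hook below 0.02 m/s and contact force between the fingers and hook below 0.1 N), for 0.2 s.
3. the brush is brought down on the deck (x of brush_grip in the frame of fixture between -0.02 and 0.215 m and y of brush_grip in the frame of fixture between -0.1 and 0.1 m and z of brush_grip in the frame of fixture below 0.146 m), for 0.1 s.
4. every scrap piece is in the tray (x of scrap1_center in the frame of tray_center between -0.047 and 0.047 m and y of scrap1_center in the frame of tray_center between -0.098 and 0.098 m and z of each of scrap1_center, scrap2_center, scrap3_center, scrap4_center, scrap5_center in the frame of tray_center below 0.035 m and x of scrap2_center in the frame of tray_center between -0.047 and 0.047 m and y of scrap2_center in the frame of tray_center between -0.098 and 0.098 m and x of scrap3_center in the frame of tray_center between -0.047 and 0.047 m and y of scrap3_center in the frame of tray_center between -0.098 and 0.098 m and x of scrap4_center in the frame of tray_center between -0.047 and 0.047 m and y of scrap4_center in the frame of tray_center between -0.098 and 0.098 m and x of scrap5_center in the frame of tray_center between -0.047 and 0.047 m and y of scrap5_center in the frame of tray_center between -0.098 and 0.098 m), for 0.3 s.
5. the locating bar lies flush against the back fence, released (x of bar_edge in the frame of deck_mouth between 0.211 and 0.222 m and angle between the x axis of bar_edge and the x axis of deck_mouth, either way round below 0.03 rad and angle between bar_edge's own z axis and vertical below 0.08 rad and y of bar_edge in the frame of deck_mouth between -0.03 and 0.03 m and z of bar_edge in the frame of deck_mouth below 0.018 m and linear speed of bar below 0.02 m/s and contact force between the fingers and bar below 0.1 N), for 0.2 s.
At the end, for the whole second after the job is handed in: The tray is within about 15 mm of the stops with every scrap piece present inside it; the bar lies on the deck, within 30 mm of midway, its far face within 4 mm of the back fence and 0.03 rad of parallel; hook and brush stand upright (0.15 rad) with their grips over the pad; all released (all of step 2 and all of step 4 and all of step 5 and y of tray_center in the frame of fixture above -0.012 m and x of brush_grip in the frame of pad between -0.1 and 0.1 m and y of brush_grip in the frame of pad between -0.125 and 0.125 m and height (world z) of brush_grip below 0.086 m and angle between brush_grip's own z axis and vertical below 0.15 rad and linear speed of brush below 0.02 m/s and contact force between the fingers and brush below 0.1 N); the robot touches nothing.
It fails at once if the fingers touch the tray (contact force between the fingers and tray above 1 N).
It fails at once if the fingers touch a scrap piece (contact force between the fingers and scrap1 above 1 N or contact force between the fingers and scrap2 above 1 N or contact force between the fingers and scrap3 above 1 N or contact force between the fingers and scrap4 above 1 N or contact force between the fingers and scrap5 above 1 N).
It fails at once if a bystander is moved more than 30 mm (distance of any of flux_jar, spool, driver_a, driver_b, wool_pot, old_board from where it was at the start of the episode above 0.03 m).
Of scrap1, scrap2, scrap3, scrap4, scrap5 only 3 to 5 are there at a start; the rules pass over those that are not, and their reading is None.
At some moment in a run one of scrap1, scrap2, scrap3, scrap4, scrap5 may be knocked a few centimetres aside while the robot is not near it.
Once in a run the grip may slacken for a moment while it holds something.
It also fails if it takes over 208 s, if anything falls off the work surface, if the arm or the gripper's body presses on something with over 40 N, if the wrist force passes 120 N, or if a joint passes its speed limit or range.

## Working session

There is one attempt and no reset: what is moved stays moved. The work goes in short steps, Python scripts to look and compute and a tool call to move; the robot and the scene stay as the last step left them, time stands still between calls to the robot, and variables do not carry over. Pictures are saved under pics/ and viewed, at most 14 in all, crops included, and the job is handed in when it is done.

Besides the shell and the picture viewer there is one more tool, called after ">>>" as name(argument=value, ...), one argument or row to a line, values as JSON. step_arm: Moves the arm, as the interface text tells. Its arguments: {"type":"object","properties":{"plan":{"type":"array"}},"required":["plan"]}

```bash
mkdir -p pics; cat > h.py <<'E'
import numpy as np, cv2, json
from cell import env
def snap(n,f):
    s=env.state(); c=env.get_calibration(n); im=env.read_camera(n); cv2.imwrite(f'pics/{f}.png',im)
    np.savez(f'pics/{f}.npz',K=c['K'],E=c['extrinsics']); return im
def cal(f):
    d=np.load(f'pics/{f}.npz'); return d['K'],d['E']
def ray(f,u,v,z):
    K,E=cal(f); d=np.linalg.inv(K)@[u,v,1]; d=np.array([d[0],-d[1],-d[2]])
    R=E[:3,:3];o=-R.T@E[:3,3]; w=R.T@d; return (o+w*(z-o[2])/w[2])
def proj(f,p):
    K,E=cal(f); q=E[:3,:3]@np.array(p)+E[:3,3]; q=K@[q[0],-q[1],-q[2]]; return q[:2]/q[2]
E
python3 - <<'E'
from h import *
s=env.state(); print(s)
for n in('scene','side','wrist'):
    c=env.get_calibration(n); snap(n,n+'0'); print(n,{k:(np.round(v,3).tolist() if not isinstance(v,str) else v) for k,v in c.items()})
print(env.tcp_to_grasp)
E
```

```text
{'t': 0.0, 'joints': array([-1.05581321e-01,  4.91575153e-01,  1.55944319e+00, -4.78136732e-06,
        1.09171760e+00, -1.05594098e-01]), 'qvel': array([ 3.98870463e-04,  1.50893796e-03,  5.00382933e-04,  6.80032708e-04,
        2.89854215e-05, -4.03467834e-04]), 'tau': array([-9.52334158e-04, -6.12640929e+01, -2.58175153e+01,  6.92750537e-02,
        4.83079045e-02, -1.38641695e-05]), 'eef_pos': array([6.24754457e+02, 5.92593497e-02, 2.14054224e+02]), 'tcp_rot': array([-3.14045529e+00, -1.16283115e-04,  1.57081125e+00]), 'ft_force': array([ 0.57249728,  0.04699896, -0.32125142]), 'moment': array([ 0.02614664,  0.024264  , -0.01474966]), 'grip_force': 0.0, 'opening': 1.0053630234098931}
scene {'K': [[415.869, 0.0, 277.482], [0.0, 415.869, 209.466], [0.0, 0.0, 1.0]], 'extrinsics': [[0.497, 0.868, 0.02, -284.718], [-0.598, 0.326, 0.732, 230.691], [0.629, -0.376, 0.681, -1641.913], [0.0, 0.0, 0.0, 1.0]]}
side {'K': [[504.841, 0.0, 278.219], [0.0, 504.841, 207.609], [0.0, 0.0, 1.0]], 'extrinsics': [[-0.977, -0.212, 0.008, 508.432], [0.169, -0.758, 0.63, -138.92], [-0.128, 0.617, 0.776, -1709.699], [0.0, 0.0, 0.0, 1.0]]}
wrist {'K': [[335.848, 0.0, 279.764], [0.0, 335.848, 211.646], [0.0, 0.0, 1.0]], 'extrinsics': [[1.0, 0.0, -0.001, -625.222], [-0.0, 0.958, -0.286, 31.865], [0.001, 0.286, 0.958, -392.103], [0.0, 0.0, 0.0, 1.0]]}
18.8
```

View pics/scene0.png

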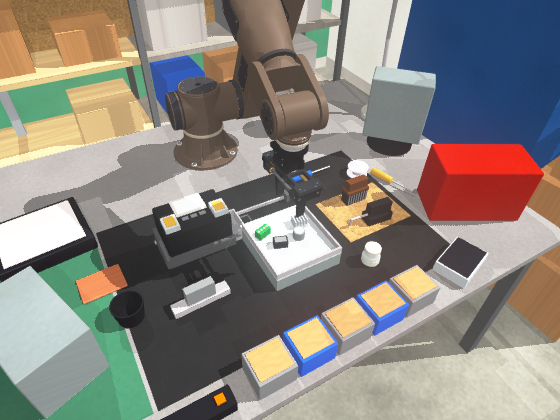

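View pics/side0.png

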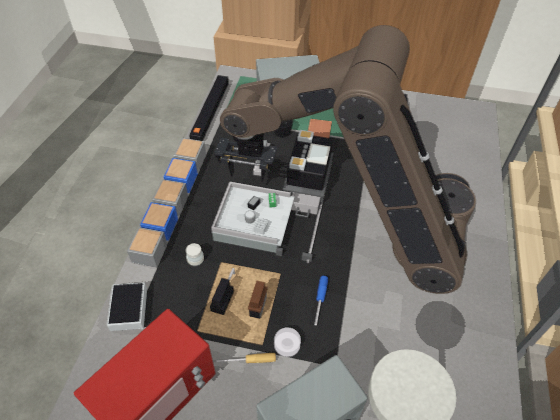

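View pics/wrist0.png

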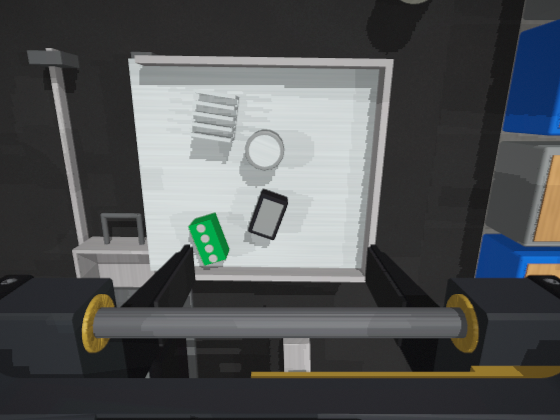

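```bash
python3 - <<'E'
from h import *
np.set_printoptions(precision=1,suppress=True)
print('fence inner top'); 
for p in [(383,69),(362,268),(141,69),(152,268)]: print(p,ray('wrist0',*p,72))
print('lip'); 
print('loop outer', ray('wrist0',104,214,25),ray('wrist0',140,214,25),'stops',ray('wrist0',55,60,30))
print('pad',[ray('side0',*p,3) for p in [(216,263),(281,267),(272,346),(200,331)]])
print('hook',ray('side0',224,292,72),ray('scene0',380,203,72)); print('prong',ray('side0',236,269,34),ray('scene0',351,221,34))
print('brush',ray('side0',258,289,89),ray('scene0',355,182,89))
print('bar',ray('scene0',200,284,72))
print('spool',ray('side0',287,338,34),'jar',ray('side0',194,249,60),'drvA',ray('side0',322,288,10),ray('side0',316,325,10))
E
```

```text
fence inner top
(383, 69) [714.1 116.7  72. ]
(362, 268) [709.3 -71.5  72. ]
(141, 69) [505.7 116.7  72. ]
(152, 268) [494.8 -71.6  72. ]
lip
loop outer [428.6 -28.3  25. ] [468.9 -28.3  25. ] stops [407.1 129.5  30. ]
pad [array([684. , 212.7,   3. ]), array([471.6, 181.5,   3. ]), array([440.6, 454.1,   3. ]), array([661.5, 454.3,   3. ])]
hook [612.2 347.9  72. ] [627.2 344.5  72. ]
prong [606.7 239.2  34. ] [620.  241.1  34. ]
brush [512.2 325.2  89. ] [519.5 324.3  89. ]
bar [ 647.4 -276.7   72. ]
spool [400.4 434.1  34. ] jar [753.1 210.9  60. ] drvA [327.7 234.2  10. ] [325.2 363.7  10. ]
```

>>> step_arm(
  plan=[
    [[35, -10, -15, 0, 1], [70, -20, -30, 0, 1], [105, -30, -45, 0, 1], [140, -40, -60, 0, 1], [175, -50, -75, 0, 1], [210, -60, -90, 0, 1], [230, -60, -100, 0, 1], [230, -60, -100, 0, 1]],
  ],
)

```text
t: 0.82
eef_pos: [564.6, 233.7, 316.7]
tcp_rot: [3.138, -0.002, 1.574]
ft_force: [1.2, -0.6, -0.0]
opening: 1.002
grip_force: 0.0
```

```bash
python3 - <<'E'
from h import *
s=env.state(); print(s['t'],s['eef_pos'],s['tcp_rot'])
snap('wrist','w1')
E
```

```text
0.8167 [564.62617427 233.72683171 316.74423556] [ 3.13849226e+00 -1.60084609e-03  1.57442197e+00]
```

View pics/w1.png

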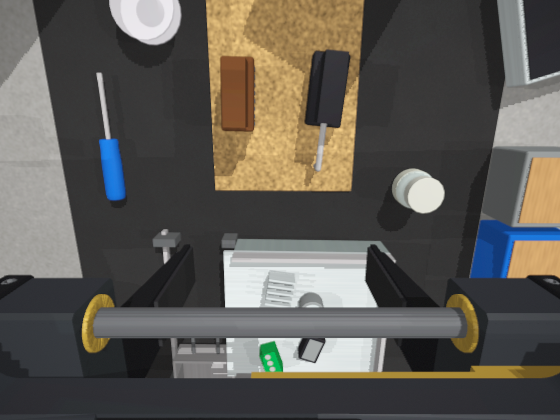

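```bash
python3 - <<'E'
from h import *
im=cv2.imread('pics/w1.png'); c=im[40:200,205:365]
c=np.clip(c.astype(float)*1.6,0,255).astype(np.uint8)
cv2.imwrite('pics/z1.png',cv2.resize(c,(640,600)[:1]*2 if 0 else (600,600),interpolation=cv2.INTER_CUBIC))
E
```

```text
(no output)
```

View pics/z1.png

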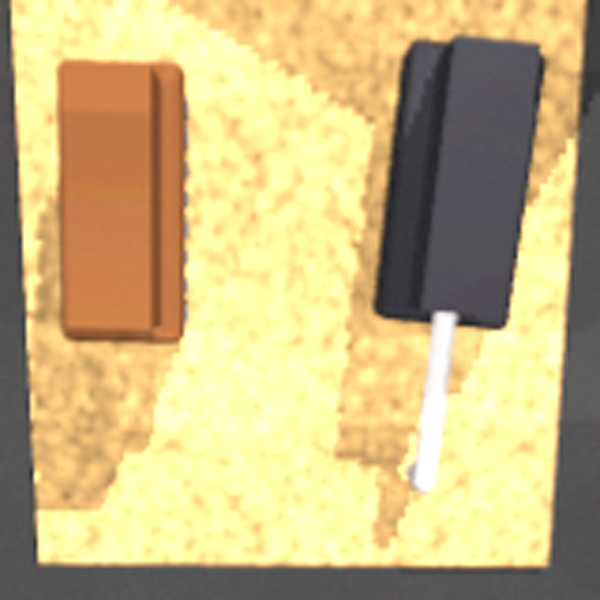

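```bash
python3 - <<'E'
from h import *
np.set_printoptions(precision=1,suppress=True)
def Z(u,v,z): return ray('w1',205+u/3.75,40+v/3.75,z)
h=[Z(455,37,75),Z(541,42,75),Z(517,305,75),Z(420,308,75)]; print('hook',h,np.mean(h,0))
r=[Z(445,313,37),Z(425,485,37)]; print('rod',r)
b=[Z(58,75,92),Z(152,78,92),Z(152,325,92),Z(62,328,92)]; print('brush',b,np.mean(b,0))
print('pad',[Z(*p,3) for p in [(38,565),(550,565),(12,0),(585,0)]])
print('jar',ray('w1',424,195,60),'spool',ray('w1',146,15,34),'blue',ray('w1',113,170,12))
print('stops top', ray('w1',167,240,30),ray('w1',230,240,30))
print('fence',ray('w1',232,254,72),ray('w1',382,252,72))
E
```

```text
hook [array([617.6, 382. ,  75. ]), array([643.4, 380.8,  75. ]), array([640.6, 304.8,  75. ]), array([609.9, 303.8,  75. ])] [627.9 342.8  75. ]
rod [array([622.8, 301.1,  37. ]), array([618.1, 241.2,  37. ])]
brush [array([501.4, 368.8,  92. ]), array([528.4, 368.1,  92. ]), array([526.7, 298.9,  92. ]), array([499.3, 297.9,  92. ])] [513.9 333.4  92. ]
pad [array([471.1, 203.5,   3. ]), array([672.6, 204.2,   3. ]), array([472.3, 404.8,   3. ]), array([671.7, 405.7,   3. ])]
jar [754.9 211.7  60. ] spool [405.3 425.9  34. ] blue [329.3 235.2  12. ]
stops top [402.6 136.1  30. ] [494.2 136.3  30. ]
fence [502.5 132.7  72. ] [703.2 136.1  72. ]
```

>>> step_arm(
  plan=[
    [[27, 15, 30, 2, 1], [55, 31, 60, 4, 1], [82, 47, 90, 4, 1], [110, 62, 120, 4, 1], [110, 62, 160, 4, 1], [110, 62, 190, 4, 1], [110, 62, 190, 4, 1], [110, 62, 190, 4, 1]],
  ],
)

```text
t: 1.53
eef_pos: [626.7, 338.6, 123.0]
tcp_rot: [-3.138, 0.002, 1.5]
ft_force: [0.4, -0.2, 1.5]
opening: 0.998
grip_force: 0.0
```

```bash
cat >> h.py <<'E'
def to(x,y,z,yaw=None):
    from scipy.spatial.transform import Rotation as Ro
    s=env.state(); R=Ro.from_euler('xyz',s['tcp_rot']); d=R.inv().apply(np.array([x,y,z])-s['eef_pos'])
    R0=R.as_euler('xyz')[2]
    print('t%.2f'%s['t'],'pos',np.round(s['eef_pos'],1),'rot',np.round(s['tcp_rot'],4),'d',np.round(d,1),'turn',None if yaw is None else round(np.degrees(R0-yaw),1))
E
python3 - <<'E'
from h import *
to(627.5,343,40,np.pi/2-0.072); print(env.state()['joints'])
E
```

```text
t1.53 pos [626.7 338.6 123. ] rot [-3.1379e+00  2.1000e-03  1.5000e+00] d [ 4.7  0.8 83. ] turn 0.1
[ 4.02733610e-01  7.05214823e-01  1.40684243e+00 -2.16929632e-04
  1.03377339e+00  4.73657755e-01]
```

>>> step_arm(
  plan=[
    [[5, 1, 35, 0, 1], [5, 1, 65, 0, 1], [5, 1, 82, 0, 1], [5, 1, 82, 0, 1], [5, 1, 82, 0, -1], [5, 1, 82, 0, -1], [5, 1, 82, 0, -1], [5, 1, 82, 0, -1]],
  ],
)

```text
t: 2.2
eef_pos: [629.2, 345.1, 44.8]
tcp_rot: [3.139, -0.001, 1.501]
ft_force: [0.4, 0.4, -0.4]
opening: 0.774
grip_force: 0.0
```

>>> step_arm(
  plan=[
    [[0, 0, 0, 0, -1], [0, 0, 0, 0, -1], [0, 0, 0, 0, -1], [0, 0, 0, 0, -1]],
  ],
)

```text
t: 2.53
eef_pos: [628.4, 345.0, 42.8]
tcp_rot: [3.141, -0.0, 1.501]
ft_force: [0.5, -0.3, -0.3]
opening: 0.497
grip_force: 0.0
```

>>> step_arm(
  plan=[
    [[0, 0, 0, 0, -1], [0, 0, 0, 0, -1], [0, 0, 0, 0, -1], [0, 0, 0, 0, -1], [0, 0, 0, 0, -1], [0, 0, 0, 0, -1], [0, 0, 0, 0, -1], [0, 0, 0, 0, -1]],
  ],
)

```text
t: 3.2
eef_pos: [628.3, 344.9, 42.5]
tcp_rot: [-3.142, 0.0, 1.501]
ft_force: [0.2, 0.3, -1.1]
opening: 0.272
grip_force: 29.9
```

>>> step_arm(
  plan=[
    [[0, 0, -20, 0, -1], [0, 0, -50, 0, -1], [0, 0, -80, 0, -1], [0, 0, -100, 0, -1], [0, 0, -120, 0, -1], [0, 0, -120, 0, -1]],
  ],
)

```text
t: 3.7
eef_pos: [629.7, 345.6, 167.1]
tcp_rot: [3.136, -0.003, 1.501]
ft_force: [0.9, 0.1, -1.6]
opening: 0.271
grip_force: 29.9
```

```bash
python3 - <<'E'
from h import *
s=env.state();print(s['joints'])
snap('side','s1');im=snap('wrist','w2')
cv2.imwrite('pics/c2.png',np.vstack([im[150:],cv2.imread('pics/s1.png')[100:400]]))
E
```

```text
[ 4.10008153e-01  6.66879252e-01  1.35744682e+00 -7.03218363e-05
  1.11075288e+00  4.79850413e-01]
```

View pics/c2.png

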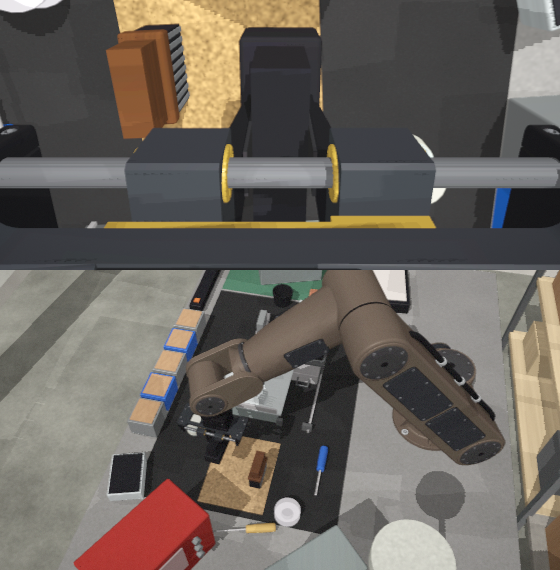

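```bash
python3 - <<'E'
from h import *
im=cv2.imread('pics/wrist0.png'); f=lambda c:cv2.resize(c,None,fx=4,fy=4,interpolation=cv2.INTER_CUBIC)
a=f(im[45:95,20:160]);b=f(im[200:280,60:200])
c=f(im[45:95,350:410]);d=f(im[200:280,340:400])
cv2.imwrite('pics/z2.png',np.clip(np.hstack([np.vstack([a,b]),np.vstack([c,d])])*1.3,0,255))
E
```

```text
[ WARN:0@0.274] global loadsave.cpp:1063 imwrite_ Unsupported depth image for selected encoder is fallbacked to CV_8U.
```

View pics/z2.png

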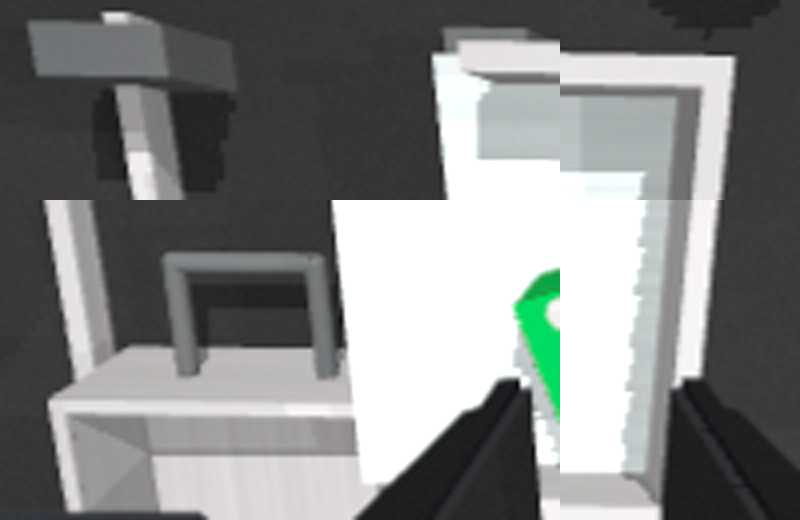

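```bash
python3 - <<'E'
from h import *
np.set_printoptions(precision=1,suppress=True)
A=lambda X,Y,z:ray('wrist0',20+X/4,45+Y/4,z)
B=lambda X,Y,z:ray('wrist0',60+X/4,200+(Y-200)/4,z)
C=lambda X,Y,z:ray('wrist0',350+(X-560)/4,45+Y/4,z)
D=lambda X,Y,z:ray('wrist0',340+(X-560)/4,200+(Y-200)/4,z)
print('loop',B(172,263,22),B(318,263,22), 'legs at wall',B(188,375,22),B(328,375,22))
print('stop face',A(38,75,30),A(162,82,30),'tray wall top outer',B(130,346,42),B(52,398,42))
print('back fence',C(703,88,72),D(675,375,72)); print('far fence',A(475,72,72),C(703,88,72)); print('near',D(655,500,72))
print('lip',A(433,55,52),A(450,198,52),B(333,200,52),B(362,487,52))
E
```

```text
loop [425.5 -31.3  22. ] [466.7 -31.3  22. ] legs at wall [425.  -65.3  22. ] [465.6 -65.3  22. ]
stop face [381.6 126.1  30. ] [411.5 124.6  30. ] tray wall top outer [421.5 -48.7  42. ] [397.6 -64.   42. ]
back fence [716.4 118.3  72. ] [714.1 -44.9  72. ]
far fence [504.4 121.4  72. ] [716.4 118.3  72. ]
near [711.6 -79.4  72. ]
lip [487.5 127.6  52. ] [487.5  96.8  52. ] [485.7  -5.1  52. ] [484.3 -85.9  52. ]
```

>>> step_arm(
  plan=[
    [[-30, -16, 0, 0, -1], [-60, -32, 0, -1, -1], [-95, -50, 0, -2, -1], [-130, -68, 0, -3, -1], [-165, -86, 0, -3.1, -1], [-200, -105, 0, -3.1, -1], [-235, -124, 0, -3.1, -1], [-265, -140, 0, -3.1, -1]],
  ],
)

```text
t: 4.47
eef_pos: [467.7, 88.7, 161.2]
tcp_rot: [-3.139, 0.0, 1.555]
ft_force: [0.2, -0.6, -2.0]
opening: 0.267
grip_force: 30.0
```

>>> step_arm(
  plan=[
    [[-15, -8, 0, 0, -1], [-30, -15, 0, 0, -1], [-40, -21, 10, 0, -1], [-40, -21, 30, 0, -1], [-40, -21, 45, 0, -1], [-40, -21, 45, 0, -1], [-40, -21, 45, 0, -1]],
  ],
)

```text
t: 5.05
eef_pos: [447.8, 50.7, 116.6]
tcp_rot: [-3.138, -0.0, 1.555]
ft_force: [-0.2, -0.2, -1.4]
opening: 0.27
grip_force: 30.0
```

```bash
python3 - <<'E'
from h import *
to(447.5,52,46,np.pi/2-.015)
im=snap('wrist','w3'); snap('scene','sc3'); snap('side','s3')
a=cv2.imread('pics/sc3.png')[130:290,150:350]; b=cv2.imread('pics/s3.png')[130:290,230:430]
cv2.imwrite('pics/c3.png',cv2.resize(np.hstack([a,b]),None,fx=2,fy=2))
E
```

```text
t5.05 pos [447.8  50.7 116.6] rot [-3.1384e+00 -1.0000e-04  1.5551e+00] d [ 1.3 -0.1 70.6] turn -0.0
```

View pics/c3.png

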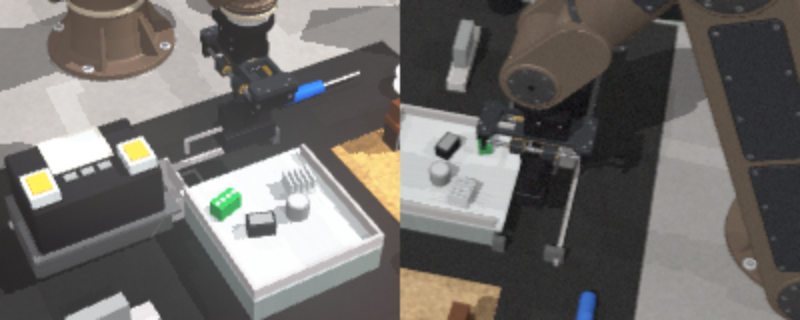

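```bash
python3 - <<'E'
from h import *
p=[446.3,-51,0]
for z in(111,83): print(z,(proj('sc3',[446.3,-51,z])-[150,130])*2)
print('loop bar mid',(proj('sc3',[446.1,-31.3,25])-[150,130])*2)
im=cv2.imread('pics/sc3.png')[180:235,215:300]; cv2.imwrite('pics/z3.png',cv2.resize(im,None,fx=8,fy=8,interpolation=cv2.INTER_CUBIC))
E
```

```text
111 [186.04337172 140.21778739]
83 [186.70731167 153.76086769]
loop bar mid [199.00465767 176.37101722]
```

View pics/z3.png

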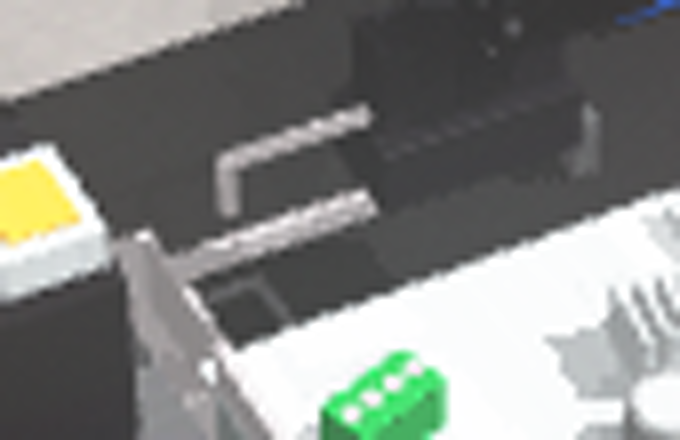

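>>> step_arm(
  plan=[
    [[1, 0, 20, 0, -1], [1, 0, 40, 0, -1], [1, 0, 60, 0, -1], [1, 0, 70, 0, -1], [1, 0, 70, 0, -1], [1, 0, 70, 0, -1]],
  ],
)

```text
t: 5.7
eef_pos: [448.8, 51.8, 48.0]
tcp_rot: [-3.142, -0.0, 1.555]
ft_force: [-0.1, -0.5, -2.4]
opening: 0.271
grip_force: 30.0
```

>>> step_arm(
  plan=[
    [[8, 0, 1, 0, -1], [20, 0, 1, 0, -1], [35, 0, 1, 0, -1], [50, 0, 1, 0, -1], [65, 0, 1, 0, -1], [80, 0, 1, 0, -1], [95, 0, 1, 0, -1], [105, 0, 1, 0, -1]],
  ],
)

```text
t: 6.37
eef_pos: [450.6, 158.3, 47.7]
tcp_rot: [3.14, -0.0, 1.556]
ft_force: [0.1, -2.4, -0.9]
opening: 0.272
grip_force: 30.0
```

```bash
python3 - <<'E'
from h import *
to(449,251,47)
im=snap('scene','sc4')[150:310,150:350]; cv2.imwrite('pics/z4.png',cv2.resize(im,None,fx=4,fy=3.7,interpolation=cv2.INTER_CUBIC)[:600])
E
```

```text
t6.37 pos [450.6 158.3  47.7] rot [ 3.1397e+00 -3.0000e-04  1.5559e+00] d [92.7 -3.   0.7] turn None
```

View pics/z4.png

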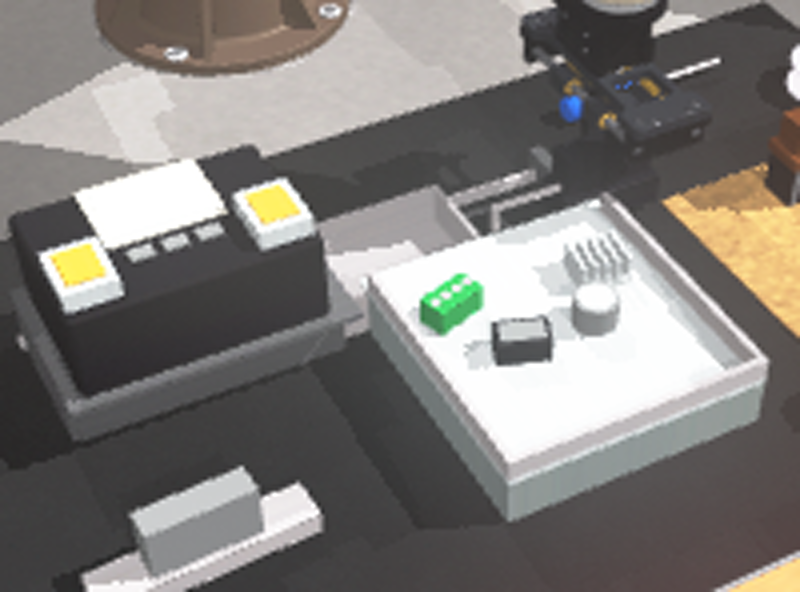

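>>> step_arm(
  plan=[
    [[15, -1, 0, 0, -1], [30, -1, 0, 0, -1], [45, -2, 0, 0, -1], [60, -3, 0, 0, -1], [72, -3, 0, 0, -1], [80, -3, 0, 0, -1], [86, -3, 0, 0, -1], [90, -3, 0, 0, -1]],
  ],
)

```text
t: 7.08
eef_pos: [448.7, 247.1, 46.8]
tcp_rot: [3.141, 0.0, 1.555]
ft_force: [-0.2, -3.4, -0.6]
opening: 0.273
grip_force: 30.0
```

>>> step_arm(
  plan=[
    [[2, 0, 0, 0, -1], [4, 0, 0, 0, -1], [4, 0, 0, 0, -1]],
  ],
)

```text
t: 7.33
eef_pos: [448.8, 250.6, 46.6]
tcp_rot: [3.142, -0.0, 1.555]
ft_force: [-0.6, -0.8, -1.1]
opening: 0.276
grip_force: 30.0
```

>>> step_arm(
  plan=[
    [[2, 0, 0, 0, -1], [4, 0, 0, 0, -1], [6, 0, 0, 0, -1], [6, 0, 0, 0, -1]],
  ],
)

```text
t: 7.67
eef_pos: [448.9, 256.1, 46.5]
tcp_rot: [-3.141, 0.001, 1.556]
ft_force: [2.7, -8.5, -3.0]
opening: 0.275
grip_force: 30.0
```

>>> step_arm(
  plan=[
    [[1, 0, 0, 0, -1], [1, 0, 0, 0, -1], [1, 0, 0, 0, -1], [0, 0, 0, 0, -1], [-5, 0, 0, 0, -1], [-9, 0, 0, 0, -1], [-9, 0, 0, 0, -1]],
  ],
)

```text
t: 8.25
eef_pos: [448.7, 247.2, 46.7]
tcp_rot: [-3.142, -0.0, 1.554]
ft_force: [-0.7, -0.2, -2.1]
opening: 0.27
grip_force: 30.0
```

>>> step_arm(
  plan=[
    [[0, 0, -15, 0, -1], [0, 0, -40, 0, -1], [0, 0, -75, 0, -1], [0, 0, -110, 0, -1], [0, 0, -120, 0, -1], [0, 0, -120, 0, -1]],
  ],
)

```text
t: 8.75
eef_pos: [449.7, 248.2, 169.2]
tcp_rot: [3.137, -0.002, 1.555]
ft_force: [0.2, 0.8, -1.9]
opening: 0.269
grip_force: 30.0
```

```bash
python3 - <<'E'
from h import *
to(628.3,345,43,np.pi/2-.015)
snap('side','s5')
# tray +y wall / loop check numeric via bright mask along x=446 line in side image
im=cv2.imread('pics/s5.png')
for y in range(60,175,5): 
    u,v=proj('s5',[446,y,42]).round().astype(int); print(y,im[v,u].tolist(),end=' ')
E
```

```text
t8.75 pos [449.7 248.2 169.2] rot [ 3.1366e+00 -2.2000e-03  1.5551e+00] d [ 99.3 176.5 127.3] turn -0.0
60 [33, 35, 39] 65 [33, 33, 34] 70 [31, 28, 31] 75 [26, 21, 25] 80 [27, 27, 26] 85 [30, 31, 30] 90 [31, 30, 29] 95 [27, 30, 30] 100 [42, 41, 36] 105 [50, 42, 41] 110 [57, 56, 53] 115 [58, 54, 55] 120 [58, 57, 53] 125 [72, 68, 65] 130 [61, 60, 59] 135 [56, 54, 55] 140 [52, 49, 48] 145 [30, 27, 27] 150 [24, 22, 29] 155 [28, 22, 24] 160 [24, 24, 22] 165 [27, 22, 20] 170 [15, 18, 17]
```

```bash
python3 - <<'E'
from h import *
im=snap('scene','sc5'); print(proj('sc5',[446,140,25]),proj('sc5',[448,122,42]),proj('sc5',[448,-80,42]))
c=im[150:260,200:340]; c=cv2.resize(c,None,fx=5,fy=5,interpolation=cv2.INTER_CUBIC); cv2.imwrite('pics/z5.png',np.clip(c.astype(float)*1.5,0,255).astype(np.uint8))
E
```

```text
[295.01466038 201.14733318] [290.95109503 199.40257603] [235.74438342 219.85006106]
```

View pics/z5.png

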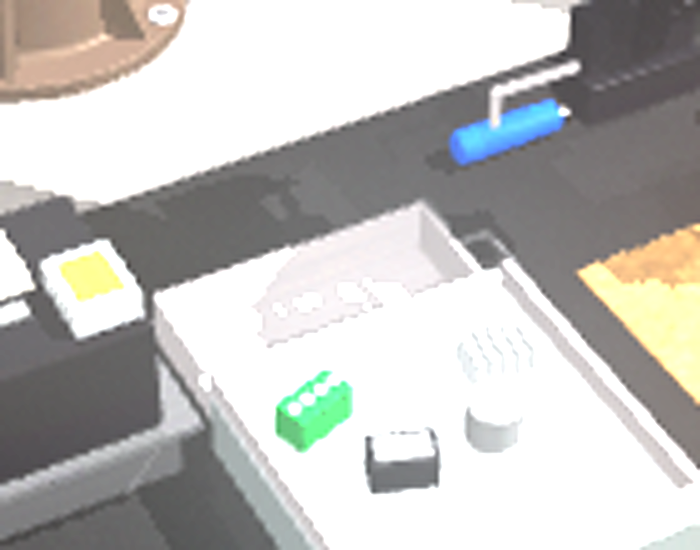

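>>> step_arm(
  plan=[
    [[17, 30, 0, 0, -1], [34, 60, 0, 0, -1], [52, 93, 0, 0, -1], [69, 123, 0, 0, -1], [87, 155, 0, 0, -1], [98, 176, 20, 0, -1], [98, 176, 50, 0, -1], [98, 176, 80, 0, -1]],
  ],
)

```text
t: 9.52
eef_pos: [626.2, 343.1, 82.4]
tcp_rot: [-3.14, 0.001, 1.555]
ft_force: [-0.7, -0.4, -2.4]
opening: 0.269
grip_force: 30.0
```

>>> step_arm(
  plan=[
    [[0, 0, 20, 0, -1], [0, 0, 30, 0, -1], [0, 0, 30, 0, -1]],
  ],
)

```text
t: 9.77
eef_pos: [624.5, 342.1, 52.0]
tcp_rot: [-3.135, 0.003, 1.555]
ft_force: [0.4, 0.2, -1.7]
opening: 0.272
grip_force: 30.0
```

```bash
python3 - <<'E'
from h import *
to(628.3,345,42.5,np.pi/2-.015)
E
```

```text
t9.77 pos [624.5 342.1  52. ] rot [-3.1354e+00  2.8000e-03  1.5550e+00] d [2.9 3.9 9.5] turn -0.0
```

>>> step_arm(
  plan=[
    [[1, 2, 4, 0, -1], [1, 2, 6, 0, -1], [1, 2, 6, 0, -1], [1, 2, 6, 0, -1]],
  ],
)

```text
t: 10.1
eef_pos: [628.6, 344.1, 51.7]
tcp_rot: [3.14, -0.001, 1.555]
ft_force: [-0.4, 0.8, -2.7]
opening: 0.273
grip_force: 30.0
```

>>> step_arm(
  plan=[
    [[0, 0, 4, 0, -1], [0, 0, 7, 0, -1], [0, 0, 9, 0, -1], [0, 0, 9, 0, -1], [0, 0, 9, 0, -1]],
  ],
)

```text
t: 10.52
eef_pos: [628.3, 343.8, 42.4]
tcp_rot: [3.141, -0.0, 1.555]
ft_force: [-1.8, -1.5, 4.8]
opening: 0.27
grip_force: 30.0
```

Contact. Release and rise.

>>> step_arm(
  plan=[
    [[0, 0, 0, 0, 0.3], [0, 0, 0, 0, 0.3], [0, 0, 0, 0, 0.3], [0, 0, 0, 0, 0.3], [0, 0, 0, 0, 0.3], [0, 0, 0, 0, 0.3], [0, 0, 0, 0, 0.3], [0, 0, 0, 0, 0.3]],
  ],
)

```text
t: 11.18
eef_pos: [628.2, 343.9, 41.6]
tcp_rot: [3.142, 0.0, 1.555]
ft_force: [0.9, 0.3, -0.1]
opening: 0.65
grip_force: 0.0
```

>>> step_arm(
  plan=[
    [[0, 0, -20, 0, 0.3], [0, 0, -50, 0, 0.3], [0, 0, -85, 0, 0.3], [0, 0, -110, 0, 0.6], [0, 0, -110, 0, 0.6], [0, 0, -110, 0, 0.6]],
  ],
)

```text
t: 11.68
eef_pos: [628.7, 344.1, 153.2]
tcp_rot: [3.139, -0.001, 1.555]
ft_force: [-0.6, 0.6, -1.1]
opening: 0.778
grip_force: 0.0
```

```bash
python3 - <<'E'
from h import *
to(513.9,333.4,62,np.pi/2+.02)
snap('wrist','w6');snap('side','s6')
E
```

```text
t11.68 pos [628.7 344.1 153.2] rot [ 3.1389e+00 -1.2000e-03  1.5551e+00] d [ -12.6 -114.8   90.9] turn -2.0
```

View pics/w6.png

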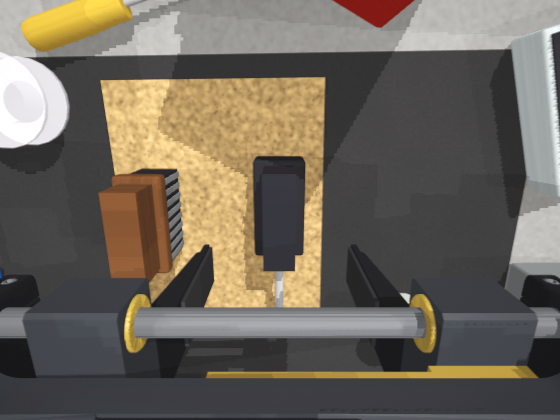

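>>> step_arm(
  plan=[
    [[-4, -38, 0, 0.5, 0.6], [-8, -76, 0, 0.5, 0.6], [-12, -115, 10, 0.5, 0.6], [-12, -115, 40, 0.5, 0.6], [-12, -115, 60, 0.5, 0.6], [-12, -115, 75, 0.5, 0.6], [-12, -115, 75, 0.5, 0.6]],
  ],
)

```text
t: 12.37
eef_pos: [511.0, 332.8, 72.5]
tcp_rot: [-3.136, 0.003, 1.547]
ft_force: [-0.2, -0.2, -0.2]
opening: 0.801
grip_force: 0.0
```

```bash
python3 - <<'E'
from h import *
np.set_printoptions(precision=1,suppress=True)
to(513.9,333.4,63,np.pi/2-.027)
# scraps, fixture frame
o=np.array([500,21]);c,s=np.cos(.015),np.sin(.015)
for n,u,v,z in [('sink',217,117,80),('cap',265,150,80),('relay',268,213,76),('term',205,240,78)]:
    p=ray('wrist0',u,v,z)[:2]-o; print(n,p[0]*c-p[1]*s,p[0]*s+p[1]*c)
E
```

```text
t12.37 pos [511.  332.8  72.5] rot [-3.1  0.   1.5] d [0.7 2.9 9.5] turn 0.2
sink 69.70121875219556 57.062289712267045
cap 111.6361980521002 29.225859347615728
relay 114.49805216845955 -30.936819210675214
term 53.2073588433889 -58.822936295005846
```

>>> step_arm(
  plan=[
    [[0, 0, 8, 0, 0.6], [0, 0, 14, 0, 0.6], [0, 0, 14, 0, 0.6], [0, 0, 14, 0, -1], [0, 0, 14, 0, -1], [0, 0, 14, 0, -1], [0, 0, 14, 0, -1], [0, 0, 14, 0, -1]],
  ],
)

```text
t: 13.03
eef_pos: [513.2, 333.8, 63.0]
tcp_rot: [3.141, -0.0, 1.546]
ft_force: [-0.1, -0.1, -0.1]
opening: 0.502
grip_force: 0.0
```

>>> step_arm(
  plan=[
    [[0, 0, 0, 0, -1], [0, 0, 0, 0, -1], [0, 0, 0, 0, -1], [0, 0, 0, 0, -1], [0, 0, 0, 0, -1], [0, 0, 0, 0, -1], [0, 0, 0, 0, -1]],
  ],
)

```text
t: 13.62
eef_pos: [513.1, 333.7, 62.7]
tcp_rot: [3.141, -0.0, 1.546]
ft_force: [0.3, -0.6, 0.8]
opening: 0.269
grip_force: 30.0
```

>>> step_arm(
  plan=[
    [[0, 0, -40, 0, -1], [0, 0, -80, 0, -1], [0, 0, -115, -0.5, -1], [-27, 19, -130, -0.5, -1], [-54, 38, -130, -0.5, -1], [-81, 57, -130, -0.5, -1], [-108, 76, -130, -0.5, -1], [-135, 95, -130, -0.5, -1]],
  ],
)

```text
t: 14.28
eef_pos: [605.1, 195.1, 192.5]
tcp_rot: [-3.141, 0.0, 1.555]
ft_force: [0.5, 0.1, -2.2]
opening: 0.268
grip_force: 30.0
```

>>> step_arm(
  plan=[
    [[-27, 19, 0, 0, -1], [-54, 38, 0, 0, -1], [-81, 57, 0, 0, -1], [-108, 76, 0, 0, -1], [-121, 84, 0, 0, -1], [-121, 84, 0, 0, -1], [-121, 84, 0, 0, -1], [-121, 84, 0, 0, -1]],
  ],
)

```text
t: 14.95
eef_pos: [686.1, 75.0, 192.4]
tcp_rot: [-3.141, -0.0, 1.556]
ft_force: [0.1, -0.4, -2.6]
opening: 0.268
grip_force: 30.0
```

```bash
python3 - <<'E'
from h import *
to(685.8,73.2,113,np.pi/2-.015)
im=snap('wrist','w7'); snap('side','s7')
c=cv2.resize(snap('scene','sc7')[150:300,220:370],(300,300)); d=cv2.resize(cv2.imread('pics/s7.png')[160:300,180:320],(300,300))
cv2.imwrite('pics/c7.png',np.vstack([np.hstack([c,d]),cv2.resize(im[:200],(600,214))]))
E
```

```text
t14.95 pos [686.1  75.  192.4] rot [-3.1407e+00 -3.0000e-04  1.5556e+00] d [-1.8 -0.2 79.4] turn -0.0
```

View pics/c7.png

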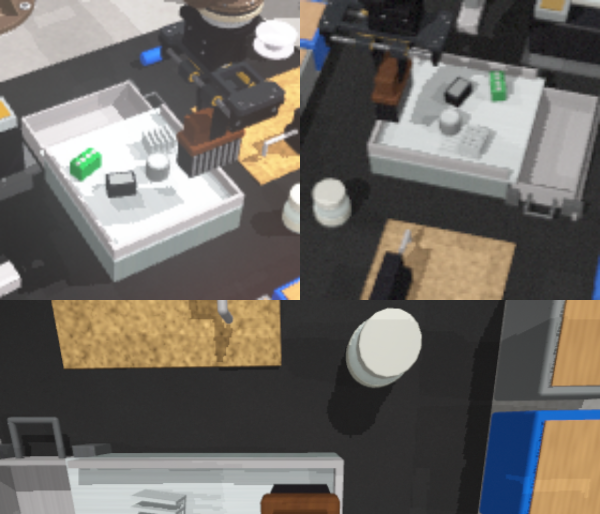

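>>> step_arm(
  plan=[
    [[-2, 0, 30, 0, -1], [-2, 0, 55, 0, -1], [-2, 0, 72, 0, -1], [-2, 0, 77, 0, -1], [-2, 0, 79, 0, -1], [-2, 0, 79, 0, -1], [-2, 0, 79, 0, -1]],
  ],
)

```text
t: 15.68
eef_pos: [687.3, 72.4, 115.1]
tcp_rot: [3.14, -0.0, 1.555]
ft_force: [0.7, -0.9, -2.1]
opening: 0.271
grip_force: 30.0
```

>>> step_arm(
  plan=[
    [[0, -10, 1, 0, -1], [0, -22, 1, 0, -1], [0, -34, 1, 0, -1], [0, -46, 1, 0, -1], [0, -58, 1, 0, -1], [0, -70, 1, 0, -1], [0, -82, 1, 0, -1], [0, -94, 1, 0, -1]],
  ],
)

```text
t: 16.35
eef_pos: [592.9, 73.7, 114.2]
tcp_rot: [3.139, -0.0, 1.555]
ft_force: [0.7, -0.3, -2.3]
opening: 0.273
grip_force: 30.0
```

>>> step_arm(
  plan=[
    [[0, -12, 0, 0, -1], [0, -24, 0, 0, -1], [0, -36, 0, 0, -1], [0, -48, 0, 0, -1], [0, -58, 0, 0, -1], [0, -68, 0, 0, -1], [0, -78, 0, 0, -1], [0, -86, 0, 0, -1]],
  ],
)

```text
t: 17.02
eef_pos: [506.0, 75.0, 113.0]
tcp_rot: [3.141, -0.0, 1.555]
ft_force: [-0.7, 0.5, -1.6]
opening: 0.27
grip_force: 30.0
```

>>> step_arm(
  plan=[
    [[0, -8, 0, 0, -1], [0, -16, 0, 0, -1], [0, -24, 0, 0, -1], [0, -27, 0, 0, -1], [0, -27, 0, 0, -1], [0, -27, 0, 0, -1]],
  ],
)

```text
t: 17.52
eef_pos: [480.1, 75.3, 112.7]
tcp_rot: [3.141, 0.0, 1.555]
ft_force: [0.1, -0.4, -2.3]
opening: 0.274
grip_force: 30.0
```

>>> step_arm(
  plan=[
    [[0, 0, -35, 0, -1], [0, 20, -60, 0, -1], [-10, 50, -75, 0, -1], [-30, 85, -75, 0, -1], [-55, 115, -75, 0, -1], [-80, 145, -75, 0, -1], [-105, 175, -75, 0, -1], [-114, 205, -75, 0, -1]],
  ],
)

```text
t: 18.18
eef_pos: [684.5, -45.2, 187.3]
tcp_rot: [3.142, 0.001, 1.553]
ft_force: [0.5, 0.5, -2.4]
opening: 0.274
grip_force: 30.0
```

>>> step_arm(
  plan=[
    [[0, 0, 0, 0, -1], [0, 0, 0, 0, -1]],
  ],
)

```text
t: 18.35
eef_pos: [683.8, -42.7, 186.3]
tcp_rot: [-3.141, -0.0, 1.554]
ft_force: [-0.0, 0.1, -2.0]
opening: 0.272
grip_force: 30.0
```

```bash
python3 - <<'E'
from h import *
to(684.2,-36.8,113,np.pi/2-.015)
np.set_printoptions(precision=0,suppress=True)
im=snap('scene','sc8'); im2=snap('side','s8')
# warp deck plane z=52 to a top-down view (fixture axes) for numeric detection
o=np.array([500,21]);c,s=np.cos(.015),np.sin(.015)
def W(fx,fy,z): return [o[0]+c*fx+s*fy,o[1]-s*fx+c*fy,z]
for f,i in(('sc8',im),('s8',im2)):
    src=np.float32([proj(f,W(a,b,52)) for a,b in((-14,-100),(215,-100),(215,100),(-14,100))])
    H=cv2.getPerspectiveTransform(src,np.float32([(0,0),(229,0),(229,200),(0,200)]))
    t=cv2.warpPerspective(i,H,(229,200)); g=cv2.GaussianBlur(t,(5,5),0).min(axis=2)
    for y in range(5,200,10): print(''.join('%4d'%g[y,x] for x in range(5,229,14)))
    print()
E
```

```text
t18.35 pos [683.8 -42.7 186.3] rot [-3.1405e+00 -2.0000e-04  1.5539e+00] d [ 5.9  0.4 73.3] turn -0.1
 236 240 239 233 222 225 229 230 233 192 180 183 179 220 233 237
 254 254 254 235 139 177 247 253 253 253 254 222 219 219 254 248
 253 252 253  67  62  61 242 248 239 252 254 254 254 254 254 248
 253 253 251 194  66  67 248 192 169 103 107 178 254 254 254 249
 253 253 197 218  67 100 248 105  66  66 105 146 254 254 254 247
 253 253 121 145  65 122  72  68  69 123  96 140 254 254 254 249
 253 253 101  69  86  68  69  72  74 111  85 157 254 254 254 249
 253 253 252 215  77  67  69  72  74  98  88 159 254 254 254 250
 253 253 253  82  69  69  69  72  76  86  98 166 254 254 254 248
 254 254 254  71  68  68  70  71  76  93 108 164 254 254 254 249
 254 254 254  78  66  69  69  70  76 102 120 159 254 254 254 249
 254 248  73  72  68  66  68  71  76 117 129 154 254 254 254 247
 146  69  72  74  65  66  67  69  76 123 124 250 254 254 254 250
  72  73  95 114  95  68  69  69  75 129 253 254 254 254 254 248
  71  71  89  81  76  76  68  68  75 252 254 254 254 254 254 250
  68  68  74  88  97  9
[... 902 characters left out ...]
13 214 211 213 213 213 212 211 212 212 212 213 206
 216 217 217 217 216 215 215 215 214 213 213 213 213 214 214 207
 216 216 216 217 216 215 213 211 211 211 211 210 210 210 212 205
 216 217 216 216 215 216 214 215 214 213 212 213 213 214 214 206
 217 217 218 218 216 216 216 216 215 214 212 211 210 212 214 207
 217 217 217 216 215 216 215 214 214 213 210 211 211 211 212 205
 216 216 216 216 215 215 215 215 213 212 210 210 210 209 210 200
 214 215 214 216 214 216 214 214 212 204 203 203 199 198 196 188
 209 206 205 204 202 202 200 199 199 197 197 198 199 197 197 189
 197 163 186 188 179 174 183 195 186 178 167 161 171 183 170 154
 195 157 158 159 158 159 160 159 161 159 162 161 160 159 159 159
```

>>> step_arm(
  plan=[
    [[6, 0, 0, 0, -1], [6, 0, 30, 0, -1], [6, 0, 55, 0, -1], [6, 0, 68, 0, -1], [6, 0, 73, 0, -1], [6, 0, 73, 0, -1], [6, 0, 73, 0, -1]],
  ],
)

```text
t: 19.03
eef_pos: [683.5, -35.6, 115.8]
tcp_rot: [3.14, 0.0, 1.555]
ft_force: [-1.5, 0.1, -2.0]
opening: 0.273
grip_force: 30.0
```

>>> step_arm(
  plan=[
    [[0, -10, 1, 0, -1], [0, -22, 1, 0, -1], [0, -34, 1, 0, -1], [0, -46, 1, 0, -1], [0, -58, 1, 0, -1], [0, -70, 1, 0, -1], [0, -82, 1, 0, -1], [0, -94, 1, 0, -1]],
  ],
)

```text
t: 19.7
eef_pos: [589.4, -34.4, 115.5]
tcp_rot: [3.138, 0.0, 1.555]
ft_force: [1.0, -0.3, -2.2]
opening: 0.273
grip_force: 30.0
```

>>> step_arm(
  plan=[
    [[0, -12, 0, 0, -1], [0, -24, 0, 0, -1], [0, -36, 0, 0, -1], [0, -48, 0, 0, -1], [0, -58, 0, 0, -1], [0, -68, 0, 0, -1], [0, -78, 0, 0, -1], [0, -86, 0, 0, -1]],
  ],
)

```text
t: 20.37
eef_pos: [502.4, -33.0, 114.1]
tcp_rot: [3.141, 0.0, 1.555]
ft_force: [0.9, 0.2, -1.1]
opening: 0.27
grip_force: 30.0
```

>>> step_arm(
  plan=[
    [[0, -8, 0, 0, -1], [0, -16, 0, 0, -1], [0, -24, 0, 0, -1], [0, -27, 0, 0, -1], [0, -27, 0, 0, -1], [0, -27, 0, 0, -1]],
  ],
)

```text
t: 20.87
eef_pos: [476.4, -32.7, 113.7]
tcp_rot: [3.141, 0.0, 1.555]
ft_force: [0.2, -0.1, -1.8]
opening: 0.274
grip_force: 30.0
```

>>> step_arm(
  plan=[
    [[0, 0, -35, 0, -1], [0, 20, -60, 0, -1], [10, 50, -75, 0, -1], [20, 85, -75, 0, -1], [35, 115, -75, 0, -1], [50, 145, -75, 0, -1], [50, 175, -75, 0, -1], [50, 205, -75, 0, -1]],
  ],
)

```text
t: 21.53
eef_pos: [683.5, 15.3, 188.4]
tcp_rot: [-3.142, -0.0, 1.556]
ft_force: [0.0, -0.1, -2.5]
opening: 0.273
grip_force: 30.0
```

>>> step_arm(
  plan=[
    [[0, 0, 0, 0, -1], [0, 0, 0, 0, -1]],
  ],
)

```text
t: 21.7
eef_pos: [682.7, 14.3, 187.3]
tcp_rot: [-3.141, -0.0, 1.555]
ft_force: [-1.3, -0.3, -2.4]
opening: 0.269
grip_force: 30.0
```

```bash
cat >> h.py <<'E'
o=np.array([500,21]);c_,s_=np.cos(.015),np.sin(.015)
def W(fx,fy,z): return [o[0]+c_*fx+s_*fy,o[1]-s_*fx+c_*fy,z]
def top(f,i,z,x0,x1,y0,y1,k=1):
    src=np.float32([proj(f,W(a,b,z)) for a,b in((x0,y0),(x1,y0),(x1,y1),(x0,y1))])
    w,h=(x1-x0)*k,(y1-y0)*k
    return cv2.warpPerspective(i,cv2.getPerspectiveTransform(src,np.float32([(0,0),(w,0),(w,h),(0,h)])),(w,h))
E
python3 - <<'E'
from h import *
to(685,18,113,np.pi/2-.015)
im=snap('side','s9'); t=top('s9',im,52,-14,215,-100,100); g=cv2.GaussianBlur(t,(5,5),0).min(axis=2)
for y in range(5,200,15): print(''.join('%4d'%g[y,x] for x in range(5,229,14)))
t=top('s9',im,6,-110,-5,-100,105)
for y in range(5,205,10): print(''.join('%14s'%str(t[y,x].tolist()) for x in range(3,105,14)))
E
```

```text
t21.70 pos [682.7  14.3 187.3] rot [-3.1406e+00 -1.0000e-04  1.5553e+00] d [ 3.7  2.3 74.3] turn -0.0
 215 210 210 211 209 209 212 213 210 199 161 160 157 176 159  43
 214 214 213 214 214 215 217 217 216 216 164 162 162 167 153  52
 216 215 215 215 215 216 217 216 217 215 163 162 161 163 162  48
 215 215 216 216 217 217 218 218 216 216 193 163 163 167 159  33
 216 217 216 211 214 211 211 209 213 211 215 164 164 173 162  31
 212 210 210 209 208 209 208 207 206 206 214 212 214 210 195 154
 207 208 208 208 208 207 206 204 204 205 211 212 212 212 214 205
 208 209 208 209 207 207 204 204 204 203 210 210 210 211 213 206
 208 209 208 208 208 208 207 206 205 205 213 212 212 213 213 206
 208 209 209 209 209 210 210 209 209 208 215 213 211 211 214 206
 216 215 214 216 215 213 215 215 214 212 211 210 210 210 210 204
 215 215 215 216 216 215 214 214 213 213 211 211 209 210 209 202
 209 178 197 197 183 181 186 200 188 180 167 164 171 182 169 156
  [90, 91, 92][156, 157, 160][157, 157, 159][150, 151, 153] [94, 155, 75] [91, 152, 72] [87, 146, 68][167, 171, 164]
  [92, 92, 93][173, 173, 177][170, 1
[... 1526 characters left out ...]
 203, 200][203, 203, 200][203, 203, 201][170, 170, 173][168, 168, 171][113, 113, 116][179, 180, 178]
  [95, 95, 97][201, 202, 199][203, 203, 201][204, 204, 200][169, 169, 173][169, 169, 171][113, 111, 115][173, 173, 171]
[99, 101, 103][200, 201, 197][200, 200, 197][200, 201, 197][168, 169, 172][169, 169, 173][111, 112, 115][169, 169, 165]
[102, 102, 103][158, 158, 159][178, 178, 177][184, 184, 185][157, 157, 159][154, 153, 157][141, 141, 144][158, 157, 157]
[102, 103, 105][143, 144, 145][155, 155, 158][156, 155, 160][157, 157, 159][157, 157, 160][157, 158, 160][149, 149, 151]
[101, 101, 99][100, 100, 100][119, 119, 119][154, 155, 158][155, 155, 158][100, 99, 100][132, 133, 136]  [99, 99, 97]
```

>>> step_arm(
  plan=[
    [[32, -17, 0, 0, -1], [65, -35, 0, 0, -1], [98, -54, 0, 0, -1], [132, -73, 0, 0, -1], [166, -92, 0, 0, -1], [200, -111, 0, 0, -1], [234, -130, 0, 0, -1], [268, -148, 0, 0, -1]],
  ],
)

```text
t: 22.42
eef_pos: [536.1, 285.5, 189.1]
tcp_rot: [3.141, -0.0, 1.555]
ft_force: [1.0, -0.3, -2.2]
opening: 0.27
grip_force: 30.0
```

>>> step_arm(
  plan=[
    [[24, -14, 0, 0, -1], [47, -27, 0, 0, -1], [47, -27, 30, 0, -1], [47, -27, 65, 0, -1], [47, -27, 95, 0, -1], [47, -27, 110, 0, -1], [47, -27, 114, 0, -1], [47, -27, 114, 0, -1]],
  ],
)

```text
t: 23.08
eef_pos: [511.2, 331.5, 74.2]
tcp_rot: [-3.14, 0.001, 1.555]
ft_force: [-0.3, 0.2, -2.3]
opening: 0.272
grip_force: 30.0
```

>>> step_arm(
  plan=[
    [[0, 0, 0, 0, -1], [0, 0, 0, 0, -1], [0, 0, 0, 0, -1]],
  ],
)

```text
t: 23.33
eef_pos: [512.3, 332.1, 76.1]
tcp_rot: [3.14, -0.001, 1.555]
ft_force: [-0.4, 0.1, -2.4]
opening: 0.272
grip_force: 30.0
```

>>> step_arm(
  plan=[
    [[0, 0, 5, 0, -1], [0, 0, 9, 0, -1], [0, 0, 12, 0, -1], [0, 0, 13, 0, -1], [0, 0, 13, 0, -1], [0, 0, 13, 0, -1]],
  ],
)

```text
t: 23.83
eef_pos: [511.9, 331.9, 62.5]
tcp_rot: [3.141, -0.0, 1.555]
ft_force: [-2.5, -2.4, 10.1]
opening: 0.275
grip_force: 30.0
```

>>> step_arm(
  plan=[
    [[0, 0, 0, 0, 0.3], [0, 0, 0, 0, 0.3], [0, 0, 0, 0, 0.3], [0, 0, 0, 0, 0.3], [0, 0, 0, 0, 0.3], [0, 0, 0, 0, 0.3], [0, 0, 0, 0, 0.3], [0, 0, 0, 0, 0.3]],
  ],
)

```text
t: 24.5
eef_pos: [511.9, 331.9, 61.6]
tcp_rot: [3.142, 0.0, 1.555]
ft_force: [-0.7, 0.0, -0.2]
opening: 0.645
grip_force: 0.0
```

>>> step_arm(
  plan=[
    [[0, 0, -20, 0, 0.3], [0, 0, -50, 0, 0.3], [0, 0, -90, 0, 0.3], [0, 0, -130, 0, 0.3], [-30, 10, -150, 0, 0.3], [-65, 20, -170, 0, 0.3], [-100, 30, -190, 0, 0.3], [-135, 40, -210, 0, 0.3]],
  ],
)

```text
t: 25.17
eef_pos: [549.6, 194.9, 272.8]
tcp_rot: [3.141, -0.0, 1.556]
ft_force: [0.8, 0.2, 1.1]
opening: 0.651
grip_force: 0.0
```

>>> step_arm(
  plan=[
    [[-38, 8, -4, 0, 0.5], [-76, 16, -8, 0, 0.5], [-114, 24, -12, 0, 0.5], [-152, 32, -16, 0, 0.5], [-190, 40, -20, 0, 0.5], [-228, 48, -24, 0, 0.5], [-266, 56, -28, 0, 0.5], [-304, 64, -30, 0, 0.5]],
  ],
)

```text
t: 25.83
eef_pos: [609.0, -110.7, 302.3]
tcp_rot: [3.141, 0.0, 1.555]
ft_force: [1.1, 0.5, -0.1]
opening: 0.751
grip_force: 0.0
```

>>> step_arm(
  plan=[
    [[-38, 3, 0, 0, 0.5], [-76, 6, 0, 0, 0.5], [-114, 9, 0, 0, 0.5], [-152, 12, 0, 0, 0.5], [-190, 15, 0, 0, 0.5], [-190, 15, 0, 0, 0.5], [-190, 15, 0, 0, 0.5]],
  ],
)

```text
t: 26.42
eef_pos: [620.4, -300.7, 300.7]
tcp_rot: [-3.141, -0.001, 1.552]
ft_force: [1.0, -0.1, -0.2]
opening: 0.755
grip_force: 0.0
```

```bash
python3 - <<'E'
from h import *
to(647,-280,120); im=snap('wrist','w10'); snap('side','s10')
a=im[:280]; t=top('s10',cv2.imread('pics/s10.png'),52,-115,215,-100,105,1)
b=np.zeros((300,560,3),np.uint8); b[:205,:330]=t
p=cv2.imread('pics/s10.png')[250:350,180:300]; b[:,330:560]=cv2.resize(p,(230,300))
cv2.imwrite('pics/c10.png',np.vstack([a,b]))
E
```

```text
t26.42 pos [ 620.4 -300.7  300.7] rot [-3.1407e+00 -6.0000e-04  1.5523e+00] d [ 21.1  26.3 180.7] turn None
```

View pics/c10.png

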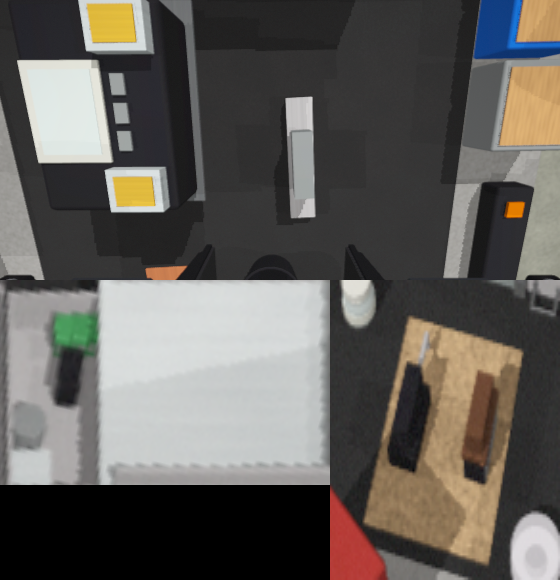

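```bash
python3 - <<'E'
from h import *
np.set_printoptions(precision=1,suppress=True)
P=lambda u,v,z:ray('w10',u,v,z)
print('grip top',P(290.5,130,72),P(311.5,130,72),P(314.5,198,72),P(293,199,72))
print('bar top',P(285.5,98,22),P(313,97,22),P(315,217,22),P(290.5,218,22))
im=cv2.imread('pics/w10.png'); g=cv2.cvtColor(im,cv2.COLOR_BGR2GRAY)
for v in (100,105,110,118,124,135,150,165,180,192,204,208,212,215):
    r=g[v,270:330]; k=np.where(r>110)[0]+270; print(v,k.min(),k.max(), ''.join('%4d'%x for x in g[v,282:320:2]))
print('pot',P(270,262,60))
E
```

```text
grip top [ 634.4 -239.8   72. ] [ 658.7 -240.2   72. ] [ 663.  -321.3   72. ] [ 636.7 -322.1   72. ]
bar top [ 629.9 -202.8   22. ] [ 664.7 -202.2   22. ] [ 669.1 -361.5   22. ] [ 634.8 -362.4   22. ]
100 285 312   48  38 185 194 193 194 195 195 199 193 192 195 197 203 209 140  51  50  51
105 286 312   47  31 185 194 195 194 196 196 199 194 191 196 206 205 208 136  50  50  50
110 286 312   31  31 179 194 195 194 195 195 199 195 192 195 206 206 209 141  50  50  51
118 286 312   33  31 153 195 196 194 196 195 199 196 193 196 197 206 209 154  51  51  52
124 287 312   31  31 101 197 196 192 195 195 198 197 192 195 197 206 208 166  51  49  50
135 287 313   31  31  49 185 122 157 168 168 168 168 168 168 168 168 168 178  51  52  51
150 288 312   33  32  31 123 129 125 167 168 167 167 167 168 167 168 168 168  52  51  50
165 289 313   33  32  32  99 127  94 166 167 168 167 167 167 167 167 167 167  87  51  51
180 289 314   32  31  33  46 127 114 155 165 166 166 166 165 166 166 166 166 124  51  52
192 290 314   36  36  36  36 145 153 143 166 166 166 166 166 165 166 166 167 114  51  51
204 290 314   36  35  37  34 136 153 156 152 153 148 150 187 198 200 203 201 158  50  52
208 290 314   37  36  37  37 123 152 155 151 153 148 150 200 198 199 203 200 170  50  51
212 291 314   38  38  36  37  99 152 154 152 152 148 197 199 199 199 203 201 177  52  51
215 291 315   39  38  39  38  78 152 154 152 151 195 196 199 199 198 202 200 192  55  54
pot [ 605.8 -411.5   60. ]
```

>>> step_arm(
  plan=[
    [[10, 14, 35, -2.9, 0.6], [20, 28, 70, -2.9, 0.6], [20, 28, 105, -2.9, 0.6], [20, 28, 140, -2.9, 0.6], [20, 28, 175, -2.9, 0.6], [20, 28, 200, -2.9, 0.6], [20, 28, 200, -2.9, 0.6], [20, 28, 200, -2.9, 0.6]],
  ],
)

```text
t: 27.18
eef_pos: [649.4, -277.9, 101.7]
tcp_rot: [-3.14, -0.001, 1.607]
ft_force: [0.1, 0.5, 1.1]
opening: 0.799
grip_force: 0.0
```

```bash
python3 - <<'E'
from h import *
to(649,-281.5,36,np.pi/2+.032)
E
```

```text
t27.18 pos [ 649.4 -277.9  101.7] rot [-3.1405e+00 -8.0000e-04  1.6072e+00] d [-3.6 -0.4 65.7] turn 0.3
```

>>> step_arm(
  plan=[
    [[-2, 0, 30, 0.2, 0.6], [-2, 0, 55, 0.2, 0.6], [-2, 0, 64, 0.2, 0.6], [-2, 0, 64, 0.2, -1], [-2, 0, 64, 0.2, -1], [-2, 0, 64, 0.2, -1], [-2, 0, 64, 0.2, -1], [-2, 0, 64, 0.2, -1]],
  ],
)

```text
t: 27.85
eef_pos: [649.9, -281.6, 39.2]
tcp_rot: [3.14, 0.001, 1.602]
ft_force: [0.3, 0.3, 0.1]
opening: 0.507
grip_force: 0.0
```

>>> step_arm(
  plan=[
    [[0, 0, 0, 0, -1], [0, 0, 0, 0, -1], [0, 0, 0, 0, -1], [0, 0, 0, 0, -1], [0, 0, 0, 0, -1], [0, 0, 0, 0, -1], [0, 0, 0, 0, -1], [0, 0, 0, 0, -1]],
  ],
)

```text
t: 28.52
eef_pos: [649.2, -281.3, 37.7]
tcp_rot: [-3.141, -0.0, 1.602]
ft_force: [-2.6, -0.2, 1.7]
opening: 0.255
grip_force: 30.0
```

>>> step_arm(
  plan=[
    [[0, 0, -30, 0, -1], [0, 0, -70, 0, -1], [0, 0, -110, 0, -1], [0, 5, -150, 0, -1], [37, 13, -150, 1, -1], [74, 20, -150, 2, -1], [111, 27, -150, 2.6, -1], [148, 33, -150, 2.6, -1]],
  ],
)

```text
t: 29.18
eef_pos: [677.6, -130.8, 187.3]
tcp_rot: [-3.141, -0.0, 1.556]
ft_force: [0.4, 0.1, -2.8]
opening: 0.252
grip_force: 30.0
```

>>> step_arm(
  plan=[
    [[37, 5, 0, 0, -1], [74, 9, 0, 0, -1], [111, 12, 0, 0, -1], [148, 14, 0, 0, -1], [150, 14, 20, 0, -1], [150, 14, 50, 0, -1], [150, 14, 70, 0, -1], [150, 14, 70, 0, -1]],
  ],
)

```text
t: 29.85
eef_pos: [691.5, 18.0, 112.7]
tcp_rot: [-3.134, -0.0, 1.557]
ft_force: [-0.5, -1.0, -3.6]
opening: 0.246
grip_force: 30.0
```

```bash
python3 - <<'E'
from h import *
to(688,18.2,90,np.pi/2-.015)
E
```

```text
t29.85 pos [691.5  18.  112.7] rot [-3.1340e+00 -5.0000e-04  1.5575e+00] d [ 0.1 -3.4 22.7] turn 0.1
```

>>> step_arm(
  plan=[
    [[0, -4, 0, 0, -1], [0, -4, 5, 0, -1], [0, -4, 12, 0, -1], [0, -4, 18, 0, -1], [0, -4, 18, 0, -1], [0, -4, 18, 0, -1]],
  ],
)

```text
t: 30.35
eef_pos: [689.8, 17.4, 99.6]
tcp_rot: [-3.142, -0.0, 1.557]
ft_force: [0.8, 0.0, -3.2]
opening: 0.252
grip_force: 30.0
```

>>> step_arm(
  plan=[
    [[0, 0, 4, 0.1, -1], [0, 0, 7, 0.1, -1], [0, 0, 8, 0.1, -1], [0, 0, 9, 0.1, -1], [0, 0, 9, 0.1, -1], [0, 0, 9, 0.1, -1]],
  ],
)

```text
t: 30.85
eef_pos: [689.8, 17.5, 90.7]
tcp_rot: [3.141, -0.0, 1.555]
ft_force: [-0.6, -0.2, -3.7]
opening: 0.247
grip_force: 30.0
```

>>> step_arm(
  plan=[
    [[0, 3, 1, 0, -1], [0, 6, 1, 0, -1], [0, 7, 1, 0, -1], [0, 8, 1, 0, -1], [0, 8, 1, 0, -1]],
  ],
)

```text
t: 31.27
eef_pos: [697.1, 17.3, 89.8]
tcp_rot: [-3.14, 0.0, 1.555]
ft_force: [-5.2, -1.1, 1.0]
opening: 0.249
grip_force: 30.0
```

>>> step_arm(
  plan=[
    [[0, 1, 0.5, 0, -1], [0, 1.5, 0.5, 0, -1], [0, 1.5, 0.5, 0, -1], [0, 1.5, 0.5, 0, -1]],
  ],
)

```text
t: 31.6
eef_pos: [697.2, 17.3, 89.7]
tcp_rot: [-3.137, 0.0, 1.555]
ft_force: [-13.6, -1.9, 9.1]
opening: 0.254
grip_force: 30.0
```

>>> step_arm(
  plan=[
    [[0, -1, 0, 0, -1], [0, -1, 0, 0, 0.2], [0, -1, 0, 0, 0.2], [0, -1, 0, 0, 0.2], [0, -1, 0, 0, 0.2], [0, -1, 0, 0, 0.2], [0, -1, 0, 0, 0.2], [0, -1, 0, 0, 0.2]],
  ],
)

```text
t: 32.27
eef_pos: [698.3, 17.4, 89.1]
tcp_rot: [3.141, -0.0, 1.555]
ft_force: [-0.1, 0.6, -0.3]
opening: 0.596
grip_force: 0.0
```

>>> step_arm(
  plan=[
    [[0, 0, -15, 0, 0.2], [0, 0, -40, 0, 0.2], [0, 0, -80, 0, 0.2], [-10, -20, -120, 0, 0.2], [-40, -30, -150, 0, 0.2], [-75, -40, -170, 0, 0.2], [-75, -40, -170, 0, 0.2], [-75, -40, -170, 0, 0.2]],
  ],
)

```text
t: 32.93
eef_pos: [657.1, -58.8, 261.0]
tcp_rot: [3.138, 0.001, 1.552]
ft_force: [-0.5, 0.1, -0.6]
opening: 0.594
grip_force: 0.0
```

```bash
python3 - <<'E'
from h import *
np.set_printoptions(precision=1,suppress=True)
to(0,0,0); im=snap('wrist','w11'); g=cv2.cvtColor(im,cv2.COLOR_BGR2GRAY); s=snap('side','s11')
# bar's top-plane rectified (z=74): print gray profiles along fixture x
t=cv2.cvtColor(top('w11',im,74,160,235,-95,95,1),cv2.COLOR_BGR2GRAY)
for fy in(-75,-60,-50,50,60,75): print(fy,' '.join('%3d'%v for v in t[fy+95,::3]))
t=cv2.cvtColor(top('w11',im,74,160,235,-95,95,1),cv2.COLOR_BGR2GRAY)
print('y',' '.join('%3d'%v for v in t[::5,38]))
m=top('s11',s,52,-14,165,-98,98); print('deck min',[int(x) for x in np.percentile(cv2.GaussianBlur(m,(5,5),0).min(axis=2),[0,1,5,50])])
q=top('s11',s,20,-105,-14,-100,105); h=cv2.cvtColor(q,cv2.COLOR_BGR2HSV)
print('green',np.argwhere((h[...,1]>90)&(h[...,0]>40)&(h[...,0]<80)).mean(0)-[100,105],'black',np.argwhere(q.max(axis=2)<60).mean(0)-[100,105])
E
```

```text
t32.93 pos [657.1 -58.8 261. ] rot [3.1 0.  1.6] d [  46.9 -658.8  258.9] turn None
-75 209 160 159 159 150 151 156 130 141 143 138 139 175 187 186 185 189 187 178 189 149  44  46  44  45
-60 203 162 150 150 150 150 150 129 141 143 140 139 136 141 180 187 191 188 187 189 146  44  45  46  45
-50 209 155 155 155 155 155 153 130 141 144 141 141 137 142 141 160 190 188 179 187 150  47  44  45  46
50 204 204 204 204 199 151 149 176 197 195 197 197 200 196 194 197 197 197 180 191 134  43  43  45  44
60 193 193 193 192 192 141 132 158 184 183 186 185 189 184 182 186 185 185 181 179 129  43  44  44  43
75 198 198 198 196 196 196 195 164 184 183 185 185 188 183 182 184 184 185 173 180 126  44  45  42  42
y 144 155 152 176 186 158 147 140 141 141 155 154 154 154 154 155 155 155 155 156 156 156 156 156 157 157 157 157 194 198 186 187 187 186 186 183 135 132
deck min [143, 158, 173, 214]
green [-74.9 -35.7] black [-28.3 -42.4]
```

```bash
python3 -c "
from cell import env
print(env.job_done())"
```

```text
the job is handed in; nothing more can be done
None
```

The job is handed in after about 33 s of the 208 s. The hand-in returned no verdict. My own checks showed the tray out at the stops, the deck clear, all four scrap pieces in the tray, the hook and brush upright on the pad, and the bar flush and parallel against the back fence near midway.

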